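# Bolt the battery box shut

## Task

Bolt shut the battery box, the one with the blue lid: take its bolt by the black knob, lift it just enough to clear the yellow bump in its guide, slide it towards the lid until its nose has passed through the steel staple and the bump lies under the bolt between its two feet, then set it down flat in the guide and let go. Do not lift the bolt right out of its guide, leave the bolt of the pink-lidded coin box where it is, and do not shift the clay saucer.

Things in the scene. Friction and masses are not known exactly. Their poses are not given: they have to be found in the camera images.
- battery_box: White box, blue lid, 124x240x50 mm, fixed. Origin: centre of underside; +y runs along the guide to the lid (y 32 to 118). On its top (z 50): open grey channel on x = 0, 34 mm wide inside, walls 6 thick, 20 high, y -108 to 45, back stop; yellow bump across it at y -4 to 4, 8 high, upright faces; steel staple at y 72 to 80, arch 44 wide and 44 high inside, 56 and 50 outside. The coin box is alike, lid pink.
- battery_bolt_knob (a point): Centre of the black knob, 18 (x) x 24 (y) x 50 (z) mm, on the battery box's loose bolt (80 to 170 g); axes as the box's. At rest it is 47 mm over the box's top (knob from 22 to 72). Open (start): toe foot just behind the bump, knob at box y -53 to -43. Bolted: bump between the feet, knob at box y -11 to 26, best 8. The bolt slides lightly. Its shape: see coin_bolt_knob.
- coin_bolt_knob (a point): The same knob centre on the coin box's bolt, open too; leave it. Both bolts: red bar 24 wide, 10 thick, underside 12 mm over the box's top, from y -50 to 100 mm of the knob's centre (last 40, the nose, 18 wide); under it two feet 12 high: heel at y -50 to -30, toe at y 15 to 35.
- saucer: Terracotta clay saucer, 104 mm across, 18 mm high, loose on the ledge beyond the boxes; origin at the centre of its underside. Leave it alone.

How it is judged:
On the way:
1. the bolt of the battery box is lifted at least 6 mm while still on the open side of the bump (z of battery_bolt_knob in the frame of battery_box above 0.103 m and y of battery_bolt_knob in the frame of battery_box below -0.025 m), for 0.1 s.
At the end, for the whole second after the job is handed in: the battery box's bolt lies flat and at rest in its guide (knob's centre within about 4 mm of its resting height, within 12 mm of the guide's middle line, turned less than 10 degrees), with the bump between its two feet (knob at box y = -13 to +28 mm), its nose through the staple (y of battery_bolt_knob in the frame of battery_box between -0.013 and 0.028 m and x of battery_bolt_knob in the frame of battery_box between -0.012 and 0.012 m and z of battery_bolt_knob in the frame of battery_box between 0.092 and 0.101 m and angle between the y axis of battery_bolt_knob and the y axis of battery_box, either way round below 0.17 rad and angle between battery_bolt_knob's own z axis and vertical below 0.1 rad); the robot touches nothing.
It fails at once if the battery box's bolt is lifted right out of its guide (more than 25 mm up) (z of battery_bolt_knob in the frame of battery_box above 0.122 m).
It fails at once if the coin box's bolt is moved by more than 10 mm (distance of coin_bolt_knob from where it was at the start of the episode above 0.01 m).
It fails at once if the clay saucer is shifted by more than 20 mm (distance of saucer from where it was at the start of the episode above 0.02 m).
It also fails if it takes over 40 s, if anything falls off the work surface, if the arm or the gripper's body presses on something with over 40 N, if the wrist force passes 120 N, or if a joint passes its speed limit or range.

## Robot

A 6-joint arm with a two-finger parallel gripper is mounted at the origin on the work surface. World frame = base frame: x ahead of the robot, y to its left, z up, the work surface at z = 0. Lengths are in m, angles in rad, forces in N, time in s.
With the tool pointing down it reaches from about 0.375 to 0.9 m from the base axis. Payload 3.1 kg.
Tool frame: the origin (TCP) lies at the very end of the fingers, on their centre line; the grasp point (between the pads) lies 19 mm behind it; z points along the fingers, y is the direction in which the jaws open and shut (so a half turn about z gives the same grasp; the last joint's range is limited). The gripper opens to 87 mm and grips with 3 to 60 N. Pads are 19 mm wide; open, the fingers measure 117 mm over their backs; the gripper's body (75 mm by 190 mm) begins 51 mm behind the grasp point.
Start: joints at [1.149, 0.527, 1.433, -0, 1.181, -0.178], TCP at [0.151, 0.607, 0.223] pointing down, gripper open.
Joint ranges: [-3.08, 3.08], [-0.75, 2.2], [0.22, 2.44], [-1.43, 4.57], [0, 2.65], [-2.85, 2.85]. Speed limits (rad/s): [2.79, 2.79, 3.14, 3.14, 3.14, 3.14].

## Interface

Orientations are given as a unit quaternion [x, y, z, w].
In Python, from rig import robot gives the robot as it stands.
- The arm moves only by the tool arm_command, never from a script. Its argument "targets" is a list of rows, each a list of 5 numbers: the shift along the tool's x, y, z in cm, then the turn about the tool's z in rad, then the finger opening in cm, from 0 to 8.7. In form: [[dx, dy, dz, spin, hand], ...]. A call has 1 to 5 rows; each row is the pose to reach, as a shift and turn from the pose commanded when the call began, along the tool's axes at that moment; what a row does not reach only later rows make up. A row lasts 1/8 s, in which the tool goes at most 62.5 mm and 10.7 degrees, less where a joint would pass 70% of its speed; a pose out of reach is approached as far as the arm can. A call with a gripper value outside its range is refused whole. The fingers move at their own pace and stop on an object; "newtons" is the grip in N (left out, the last holds). Time passes only in rows, so rows that repeat a pose let the fingers close. It gives the time, the measured TCP pose, the force and the opening at its end, in the units of the state.
- robot.get_obs(): the state, without advancing time (a new reading comes with each control period).
- robot.camera(name): name is "scene" or "top"; returns (picture, depth): 420x560x3 uint8, red, green, blue; 420x560 float32, m along the optical axis (not along the pixel's ray), 0 where there is no reading.
- robot.camera_model(name): a dict with "mtx" (3x3 intrinsics, pixels), "extrinsics" (4x4, takes a point from world to camera coordinates). Camera axes: x right, y up, looking along -z (the intrinsics and any distortion apply to the point x, -y, -z); pixel columns grow to the right and rows downward; lengths in m; the calibration is good to about 2 mm. A picture is of the moment at which its call begins. camera_model takes no time and is no camera call.
- robot.hand_in(): hands the job in, once; it reports no verdict.
The state is a dict: "time": time; "q": joint angles; "joint_velocities": joint speeds; "joint_torque": joint torques, N m; "position": TCP position; "tool_rot": TCP orientation; "ft_force": force on the tool from outside, world axes, zero at the start; "moment": the same for the moment, N m; "grip_width": finger opening in m.
Only numpy, scipy, OpenCV 4.12 (cv2) and the standard library are available. Lean on these libraries where they do the work, as an engineer would, in place of code of your own. Each camera call takes 0.05 s, during which the arm holds its last target.

## Working session

There is one attempt and no reset: what is moved stays moved. The work goes in short steps, Python scripts to look and compute and a tool call to move; the robot and the scene stay as the last step left them, time stands still between calls to the robot, and variables do not carry over. Pictures are saved under pics/ and viewed, and the job is handed in when it is done.

Besides the shell and the picture viewer there is one more tool, called after "Call:" by a JSON object that holds its "api" and its "payload". arm_command: Moves the arm, as the interface text tells. Its arguments: {"type":"object","properties":{"targets":{"type":"array","items":{"type":"array","items":{"type":"number"}}},"newtons":{"type":"number"}},"required":["targets"]}

```bash
mkdir -p pics
python3 - <<'E'
from rig import robot
import cv2,numpy as np
for n in("scene","top"):
    p,d=robot.camera(n); cv2.imwrite(f"pics/{n}0.png",p[:,:,::-1]); np.savez(f"{n}0.npz",p=p,d=d)
    m=robot.camera_model(n); print(n,{k:np.round(v,4).tolist() if not isinstance(v,str) else v for k,v in m.items()})
print(robot.get_obs())
E
```

```text
scene {'mtx': [[435.7039, 0.0, 283.7723], [0.0, 435.7039, 212.3227], [0.0, 0.0, 1.0]], 'extrinsics': [[0.8214, 0.5702, 0.0156, -0.5115], [-0.4514, 0.6331, 0.6288, 0.2464], [0.3487, -0.5235, 0.7774, -1.0486], [0.0, 0.0, 0.0, 1.0]]}
top {'mtx': [[401.7872, 0.0, 272.9463], [0.0, 401.7872, 210.1958], [0.0, 0.0, 1.0]], 'extrinsics': [[0.0234, -0.9997, 0.0015, -0.0416], [0.9971, 0.0234, 0.0725, -0.6287], [-0.0725, -0.0002, 0.9974, -0.7955], [0.0, 0.0, 0.0, 1.0]]}
{'time': 0.1, 'q': array([ 1.14850476e+00,  5.28392137e-01,  1.43377486e+00,  2.61557442e-05,
        1.18143808e+00, -1.78496813e-01]), 'joint_velocities': array([ 0.00078771, -0.00351572, -0.00248735, -0.00045187,  0.00091708,
       -0.00117029]), 'joint_torque': array([ 7.94606535e-05, -4.40986454e+01, -1.77151269e+01,  6.35245861e-02,
        5.34506876e-02, -3.35861523e-05]), 'position': array([0.15054956, 0.6059056 , 0.22165766]), 'tool_rot': array([ 1.21600601e-01,  9.92578602e-01, -9.57574142e-04, -3.09287019e-04]), 'ft_force': array([-0.29727045, -0.18163065, -0.77432225]), 'moment': array([-0.04368504,  0.00399328,  0.01800631]), 'grip_width': 0.08717110141852137}
```

View pics/scene0.png

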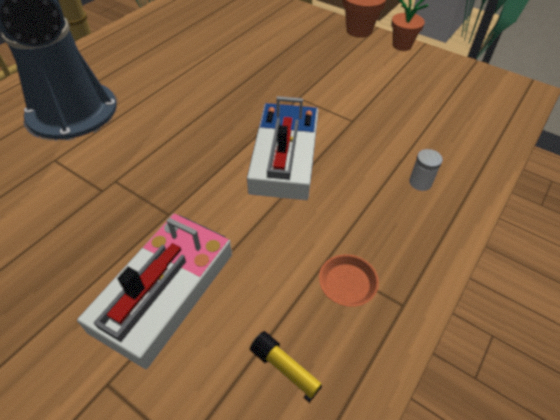

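View pics/top0.png

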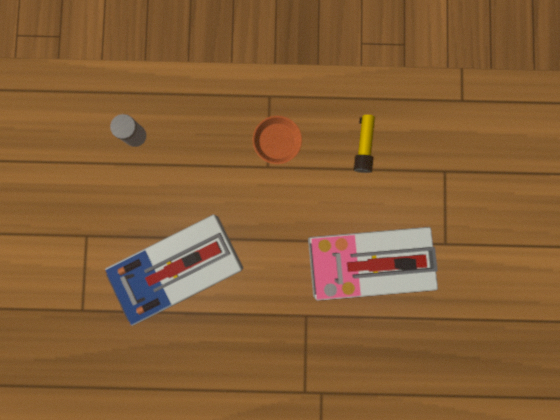

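The top view shows the battery box at about (173,270), with its lid at (145,292) and its knob at (190,259). The coin box is at about (373,264), and the saucer at (278,139). Next I'll measure the box and the knob.

```bash
cat > h.py <<'E'
import numpy as np,cv2
from rig import robot
def cloud(n,p,d):
    m=robot.camera_model(n);K=np.array(m["mtx"]);E=np.array(m["extrinsics"])
    v,u=np.mgrid[:d.shape[0],:d.shape[1]]
    X=np.stack([(u-K[0,2])/K[0,0]*d,-(v-K[1,2])/K[1,1]*d,-d],-1)
    W=(X-E[:3,3])@E[:3,:3]
    W[d==0]=np.nan
    return W
E
python3 - <<'E'
from h import *
for n,roi in(("top",(205,330,95,250)),("scene",(95,205,240,330))):
    z=np.load(n+"0.npz");p=z["p"].astype(int);W=cloud(n,p,z["d"])
    s=np.s_[roi[0]:roi[1],roi[2]:roi[3]]
    w=W[s].reshape(-1,3);c=p[s].reshape(-1,3)
    k=(w[:,2]>.042)&(w[:,2]<.058); top=w[k]
    print(n,"topz",np.median(top[:,2]),k.sum())
    r=cv2.minAreaRect((top[:,:2]*1000).astype(np.float32)); print(r, cv2.boxPoints(r).round(1).tolist())
    kn=(c.max(1)<50)&(w[:,2]>.10)
    print("knob top",kn.sum(),w[kn].mean(0) if kn.any() else 0, np.median(w[kn],0), w[kn].min(0),w[kn].max(0))
    kt=kn&(w[:,2]>.115); print(kt.sum(),w[kt].mean(0)); 
    if kt.sum()>5: print(cv2.minAreaRect((w[kt][:,:2]*1000).astype(np.float32)))
    bl=k&(c[:,2]>c[:,0]+50); print("lid",w[bl].mean(0))
    red=(c[:,0]>120)&(c[:,1]<50)&(w[:,2]>.062)&(w[:,2]<.08); 
    if red.sum()>5: print("red",red.sum(),cv2.minAreaRect((w[red][:,:2]*1000).astype(np.float32)),np.median(w[red][:,2]))
E
```

```text
top topz 0.05019510213562314 5878
((506.5284423828125, 167.07568359375), (124.00724029541016, 241.7360382080078), 27.877361297607422) [[395.20001220703125, 244.89999389648438], [508.20001220703125, 31.200000762939453], [617.9000244140625, 89.19999694824219], [504.79998779296875, 302.8999938964844]]
  return _methods._mean(a, axis=axis, dtype=dtype,
  ret = um.true_divide(
Traceback (most recent call last):
ValueError: zero-size array to reduction operation minimum which has no identity
```

Run:
```python
from h import *
c0=np.array([.5065,.1671]);a=np.radians(27.877);
Y=np.array([-np.sin(a),np.cos(a)]);X=np.array([Y[1],-Y[0]])
print("Y",Y)
for n,roi in(("top",(205,330,95,250)),("scene",(90,205,240,330))):
    z=np.load(n+"0.npz");p=z["p"].astype(int);W=cloud(n,p,z["d"])
    s=np.s_[roi[0]:roi[1],roi[2]:roi[3]]
    w=W[s].reshape(-1,3);c=p[s].reshape(-1,3)
    b=np.c_[(w[:,:2]-c0)@X,(w[:,:2]-c0)@Y,w[:,2]]*1000
    bl=(abs(b[:,2]-50)<6)&(c[:,2]>c[:,0]+50); print(n,"lid",bl.sum(),b[bl].mean(0))
    for nm,k in (("top>112",(b[:,2]>112)&(b[:,1]<30)),("z75-112",(b[:,2]>75)&(b[:,2]<112)&(b[:,1]<30)),("red",(c[:,0]>110)&(c[:,1]<50)&(c[:,2]<50)&(b[:,2]>60)&(b[:,2]<80)),("staple",(b[:,2]>85)&(b[:,1]>50)),("walls",(abs(b[:,2]-70)<4)&(abs(b[:,0])>14)&(c.max(1)-c.min(1)<30)),("yellow",(c[:,0]>120)&(c[:,1]>90)&(c[:,2]<60)&(b[:,2]>48)&(b[:,2]<66))):
        q=b[k]
        if len(q)>2: print(nm,len(q),"med",np.median(q,0).round(1),"min",q.min(0).round(1),"max",q.max(0).round(1),"col",np.median(c[k],0))
    if n=="scene":
        top=b[(abs(b[:,2]-50)<6)];r=cv2.minAreaRect(top[:,:2].astype(np.float32));print(r,np.median(top[:,2]))
```

```text
Y [-0.46757501  0.8839534 ]
top lid 1585 [-1.27789187 75.66536853 50.7815689 ]
top>112 150 med [ -0.2 -53.  121.6] min [ -9.  -64.4 112.1] max [  8.6 -39.8 125.3] col [62.  55.  51.5]
z75-112 52 med [ -2.8 -63.8  90.9] min [-11.5 -73.4  75. ] max [  8.7  26.  112. ] col [63. 51. 45.]
red 325 med [ 0.4  2.2 71.9] min [  -9.  -101.9   68.2] max [ 9.8 45.5 76.2] col [143.  46.  40.]
staple 190 med [-0.6 73.6 99.3] min [-27.8  70.2  85.6] max [ 27.8  79.2 103. ] col [122.5 120.  125. ]
walls 538 med [ 14.3 -37.4  69.8] min [ -27.5 -115.    66.2] max [26.6 71.9 73.7] col [109. 107. 105.]
yellow 24 med [13.2 -0.7 57.8] min [-44.4  -5.1  54.4] max [46.7 88.6 60.7] col [163.5 119.   47.5]
scene lid 659 [ 2.77827501 74.46700432 50.6089313 ]
top>112 118 med [  1.  -58.2 120.9] min [ -8.1 -68.1 112.2] max [  9.9 -40.8 124.3] col [26. 23. 25.]
z75-112 143 med [  2.9 -65.1  93.9] min [ -6.7 -70.3  75.1] max [ 10.  -36.6 112. ] col [15. 13. 14.]
red 211 med [  3.3 -73.2  71.9] min [  -8.3 -104.    69.2] max [11.7 43.8 74.1] col [143.  31.  28.]
staple 145 med [ 1.5 70.7 98.2] min [-26.7  66.3  85.1] max [ 29.   80.1 102.4] col [103.  88.  84.]
walls 352 med [-15.2 -45.9  69.6] min [ -24.4 -117.8   66. ] max [28.5 72.1 73.9] col [106. 107. 109.]
yellow 4 med [13.9 -4.4 58.2] min [12.8 -7.4 57.8] max [15.3 -3.7 60.8] col [150.5 104.   50. ]
((1.05511474609375, -1.9129867553710938), (123.99566650390625, 245.6587677001953), 0.17298051714897156) 49.9160147518822
```

Both cameras agree, and the sizes match the given ones (124x242, top at z 50, staple, walls). Knob is at box y of about -51, which is inside the stated range, at about (0.531, 0.121). I'll travel high, turning 0.84 rad.

Call:
{"api": "arm_command", "payload": {"targets": [[-4.6,-3.6,0,0.168,8.7],[-9.2,-7.2,0,0.336,8.7],[-13.8,-10.8,0,0.504,8.7],[-18.4,-14.4,0,0.672,8.7],[-23.0,-18.0,0,0.84,8.7]], "newtons": 25}}

```text
time: 0.72
position: [0.3314, 0.3747, 0.2224]
tool_rot: [0.518, 0.855, -0.0, -0.0]
ft_force: [1.0, -0.2, -0.6]
grip_width: 0.0868
```

```bash
cat > goal.py <<'E'
from h import *
import sys
from scipy.spatial.transform import Rotation as R
# args: box x,y (mm), world z (mm)
c0=np.array([.5065,.1671]);a=np.radians(27.877)
Y=np.array([-np.sin(a),np.cos(a)]);X=np.array([Y[1],-Y[0]])
o=robot.get_obs();Rm=R.from_quat(o["tool_rot"]).as_matrix()
x,y,z=map(float,sys.argv[1:4])
t=np.r_[c0+X*x/1000+Y*y/1000,z/1000]
p=o["position"]
print("t",o["time"],"tcp",p.round(4),"box",((p[:2]-c0)@X*1000).round(1),((p[:2]-c0)@Y*1000).round(1),"F",o["ft_force"].round(1),"w",o["grip_width"])
ty=Rm[:2,1];tb=Rm.T@np.r_[X,0]
ang=np.arctan2(tb[1],tb[0])-np.pi/2; ang=(ang+np.pi/2)%np.pi-np.pi/2
print("shift tool cm",(Rm.T@(t-p)*100).round(2),"spin",round(ang,3),"q6",o["q"][5],"boxY in tool",(Rm.T@np.r_[Y,0]).round(3),"tool z",Rm[:,2].round(3))
E
python3 goal.py 0 -52 140
```

```text
t 0.725 tcp [0.3314 0.3747 0.2224] box -57.8 265.4 F [ 1.  -0.2 -0.6] w 0.08682938139896366
shift tool cm [-31.71   5.93   8.24] spin -0.005 q6 0.14121939976266998 boxY in tool [ 1.    -0.005 -0.   ] tool z [-0. -0. -1.]
```

Call:
{"api": "arm_command", "payload": {"targets": [[-6.0,1.2,0.5,0,8.7],[-12.0,2.4,1,0,8.7],[-18,3.6,1.5,0,8.7],[-24,4.7,2,0,8.7],[-29.5,5.7,3,0,8.7]]}}

```text
time: 1.35
position: [0.5204, 0.1404, 0.1924]
tool_rot: [0.516, 0.857, 0.0, 0.0]
ft_force: [0.1, 0.3, 0.2]
grip_width: 0.0871
```

```bash
python3 goal.py 0 -51.5 140
```

```text
t 1.35 tcp [0.5204 0.1404 0.1924] box -0.2 -30.1 F [0.1 0.3 0.2] w 0.08707498376575697
shift tool cm [-2.14  0.01  5.25] spin -0.0 q6 -0.43030323488089167 boxY in tool [ 1. -0. -0.] tool z [ 0.001  0.    -1.   ]
```

Call:
{"api": "arm_command", "payload": {"targets": [[-2.1,0,3,0,8.7],[-2.1,0,6,0,8.7],[-2.1,0,9,0,8.7],[-2.1,0,11.2,0,8.7],[-2.1,0,11.2,0,8.7]]}}

```text
time: 1.98
position: [0.5272, 0.1236, 0.0788]
tool_rot: [0.516, 0.857, -0.001, -0.002]
ft_force: [-0.5, -0.2, 0.2]
grip_width: 0.0867
```

```bash
python3 goal.py 0 -51.5 80
python3 - <<'E'
from h import *
p,d=robot.camera("scene");cv2.imwrite("pics/s1.png",cv2.resize(p[60:230,190:370,::-1],None,fx=4,fy=3.5))
E
```

```text
t 1.975 tcp [0.5272 0.1236 0.0788] box -2.0 -48.2 F [-0.5 -0.2  0.2] w 0.08674315331878596
shift tool cm [-0.33  0.2  -0.12] spin 0.0 q6 -0.4630135438760032 boxY in tool [1.    0.    0.002] tool z [-0.005 -0.    -1.   ]
```

View pics/s1.png

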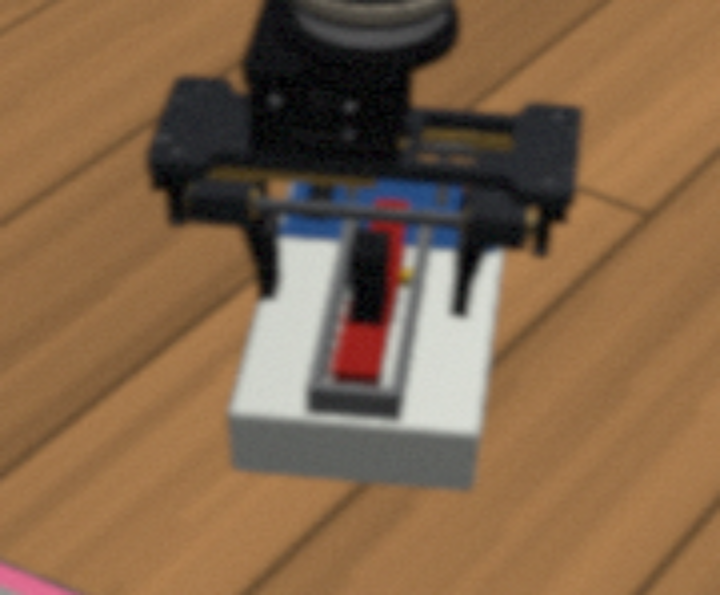

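The fingers straddle the knob (at about (370,275) in the enlarged view), one on each side, clear of the walls. I'll make a small correction and close.

Call:
{"api": "arm_command", "payload": {"targets": [[-0.2,0.1,0,0,8.7],[-0.2,0.1,0,0,4],[-0.2,0.1,0,0,2.5],[-0.2,0.1,0,0,1.0],[-0.2,0.1,0,0,1.0]], "newtons": 15}}

```text
time: 2.65
position: [0.5306, 0.1225, 0.0807]
tool_rot: [0.516, 0.857, 0.0, 0.0]
ft_force: [0.5, -0.3, 1.1]
grip_width: 0.0551
```

```bash
python3 goal.py 0 -51.5 80
```

```text
t 2.65 tcp [0.5306 0.1225 0.0807] box 0.5 -50.8 F [ 0.5 -0.3  1.1] w 0.05505684132572467
shift tool cm [-0.07 -0.05  0.07] spin 0.001 q6 -0.46550940085029696 boxY in tool [ 1.     0.001 -0.   ] tool z [ 0. -0. -1.]
```

Call:
{"api": "arm_command", "payload": {"targets": [[0,0,0,0,0.8],[0,0,0,0,0.8],[0,0,0,0,0.8],[0,0,0,0,0.8],[0,0,0,0,0.8]], "newtons": 25}}

```text
time: 3.28
position: [0.5306, 0.1224, 0.0805]
tool_rot: [0.516, 0.857, -0.0, -0.0]
ft_force: [0.9, 0.4, -0.3]
grip_width: 0.0178
```

```bash
python3 goal.py 0 -51.5 80
```

```text
t 3.275 tcp [0.5306 0.1224 0.0805] box 0.4 -50.8 F [ 0.9  0.4 -0.3] w 0.017781948599869982
shift tool cm [-0.07 -0.04  0.05] spin 0.0 q6 -0.46555291221961304 boxY in tool [1. 0. 0.] tool z [-0.  0. -1.]
```

It's gripped at 17.8 mm, which matches the knob's 18 mm. Next I'll lift 13 mm and hold.

Call:
{"api": "arm_command", "payload": {"targets": [[0,0,-0.4,0,0.8],[0,0,-0.9,0,0.8],[0,0,-1.3,0,0.8],[0,0,-1.3,0,0.8],[0,0,-1.3,0,0.8]], "newtons": 25}}

```text
time: 3.9
position: [0.5306, 0.1224, 0.0936]
tool_rot: [0.516, 0.857, 0.0, 0.0]
ft_force: [-1.2, 0.4, -0.5]
grip_width: 0.0179
```

```bash
python3 goal.py 0 8 93.5
python3 - <<'E'
from h import *
p,d=robot.camera("scene");cv2.imwrite("pics/s2.png",cv2.resize(p[60:230,190:370,::-1],None,fx=4,fy=3.5))
p,d=robot.camera("top");cv2.imwrite("pics/t2.png",cv2.resize(p[200:340,90:260,::-1],None,fx=4,fy=4))
E
```

```text
t 3.9 tcp [0.5306 0.1224 0.0936] box 0.4 -50.8 F [-1.2  0.4 -0.5] w 0.017874131043029685
shift tool cm [ 5.88 -0.04  0.01] spin 0.0 q6 -0.4655223260728319 boxY in tool [1. 0. 0.] tool z [ 0.  0. -1.]
```

View pics/s2.png

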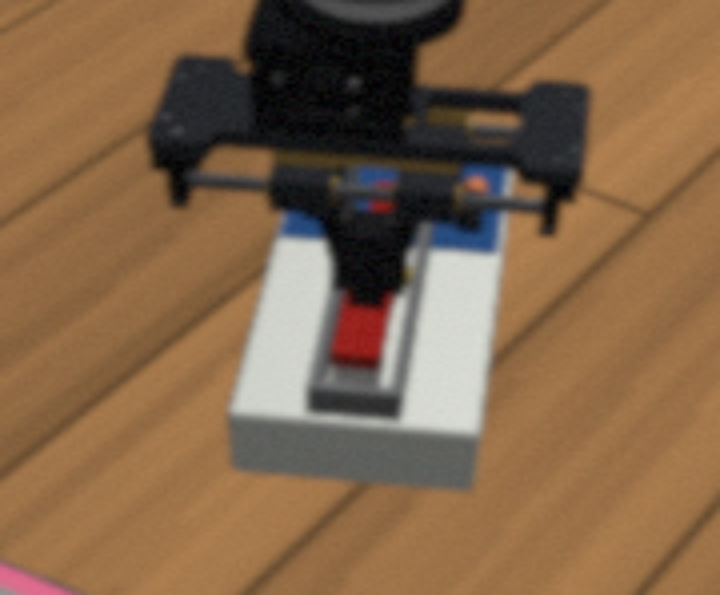

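View pics/t2.png

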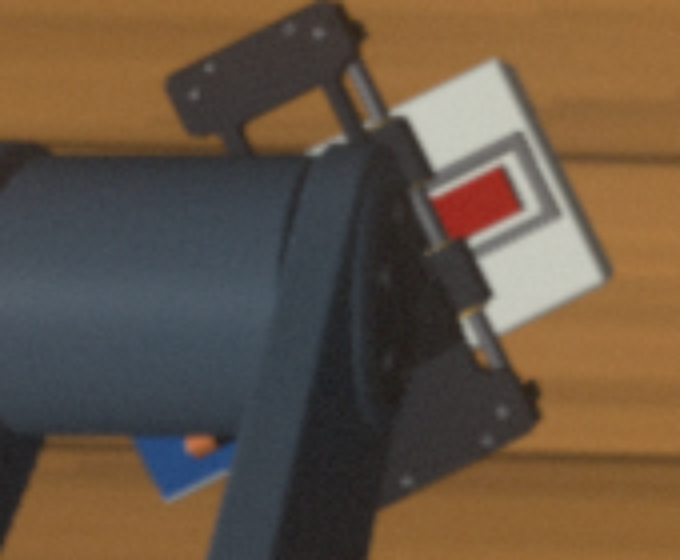

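The scene view shows the red bar's rear end risen (bottom edge from about 378 to 365), straight in the guide. I'll check the bar's height at both ends for tilt.

```bash
cat > bar.py <<'E'
from h import *
c0=np.array([.5065,.1671]);a=np.radians(27.877)
Y=np.array([-np.sin(a),np.cos(a)]);X=np.array([Y[1],-Y[0]])
for n,roi in(("scene",(90,205,240,330)),("top",(205,330,95,250))):
    p,d=robot.camera(n);W=cloud(n,p,d);p=p.astype(int)
    s=np.s_[roi[0]:roi[1],roi[2]:roi[3]]
    w=W[s].reshape(-1,3);c=p[s].reshape(-1,3)
    b=np.c_[(w[:,:2]-c0)@X,(w[:,:2]-c0)@Y,w[:,2]]*1000
    k=(c[:,0]>90)&(c[:,1]<.45*c[:,0])&(c[:,2]<.45*c[:,0])&(b[:,2]>60)&(b[:,2]<110)&(abs(b[:,0])<20)
    q=b[k]; print(n,len(q))
    if len(q)<3: continue
    print(q.min(0).round(1),q.max(0).round(1))
    for lo in range(-110,120,20):
        m=(q[:,1]>=lo)&(q[:,1]<lo+20)
        if m.sum()>3: print(lo,m.sum(),"x",np.median(q[m,0]).round(1),"z",np.median(q[m,2]).round(1))
E
python3 bar.py
```

```text
scene 185
[ -10.5 -104.6   81.6] [11.7 27.8 87. ]
-110 64 x 1.1 z 84.7
-90 82 x 0.2 z 84.4
-70 31 x 1.6 z 84.7
10 8 x -2.6 z 84.2
top 212
[ -10.2 -102.2   79.2] [ 10.1 -67.2  87.9]
-110 79 x -0.1 z 84.7
-90 116 x -0.0 z 84.6
-70 17 x 0.8 z 84.8
```

The bar is level, raised about 12.7 mm and centred. Now I'll slide it.

Call:
{"api": "arm_command", "payload": {"targets": [[1.2,0,0,0,0.8],[2.6,0,0,0,0.8],[4.0,0,0,0,0.8],[5.2,0,0,0,0.8],[5.9,0,0,0,0.8]]}}

```text
time: 4.72
position: [0.5024, 0.1756, 0.0936]
tool_rot: [0.515, 0.857, -0.0, -0.0]
ft_force: [0.2, 0.2, -1.3]
grip_width: 0.018
```

```bash
python3 goal.py 0 8 80.5; python3 bar.py
```

```text
t 4.725 tcp [0.5024 0.1756 0.0936] box 0.3 9.4 F [ 0.2  0.2 -1.3] w 0.018041043297949734
shift tool cm [-0.14 -0.03  1.31] spin 0.002 q6 -0.36204035310041144 boxY in tool [1.    0.002 0.   ] tool z [-0. -0. -1.]
scene 157
[-10.4 -45.5  81.2] [12.2  4.6 87. ]
-50 58 x 1.3 z 84.6
-30 71 x 0.8 z 85.2
-10 28 x 2.4 z 85.0
top 236
[-11.  -41.9  78.8] [ 9.9 -3.4 88.3]
-50 74 x -0.2 z 84.5
-30 121 x -0.2 z 85.0
-10 41 x -0.3 z 84.7
```

The heel end is at about -42, so the knob is at about 8, on target. I'll set it down 13 mm.

Call:
{"api": "arm_command", "payload": {"targets": [[0,0,0.4,0,0.8],[0,0,0.8,0,0.8],[0,0,1.1,0,0.8],[0,0,1.25,0,0.8],[0,0,1.25,0,0.8]]}}

```text
time: 5.45
position: [0.503, 0.1744, 0.0809]
tool_rot: [0.516, 0.857, -0.0, -0.0]
ft_force: [0.3, 0.0, -1.4]
grip_width: 0.0179
```

```bash
python3 goal.py 0 8 80.5; python3 bar.py
```

```text
t 5.45 tcp [0.503  0.1744 0.0809] box 0.3 8.1 F [ 0.3  0.  -1.4] w 0.017873868132437198
shift tool cm [-0.01 -0.03  0.04] spin 0.0 q6 -0.3630036877228404 boxY in tool [1. 0. 0.] tool z [-0. -0. -1.]
scene 156
[ -9.6 -46.6  68.8] [12.7 91.7 75. ]
-50 57 x 2.6 z 71.9
-30 71 x 1.5 z 72.0
-10 16 x 3.5 z 72.5
70 9 x -1.6 z 72.7
top 223
[-10.6 -43.3  68.1] [10.7 -4.6 76.1]
-50 79 x 0.4 z 72.2
-30 117 x -0.4 z 72.3
-10 27 x 0.4 z 72.1
```

It's within half a millimetre of flat. I'll open straight out to release; opening 5 cm is already clear.

Call:
{"api": "arm_command", "payload": {"targets": [[0,0,0.05,0,2.6],[0,0,0.05,0,6],[0,0,0.05,0,8.7],[0,0,0.05,0,8.7],[0,0,0.05,0,8.7]]}}

```text
time: 6.18
position: [0.5031, 0.1746, 0.0806]
tool_rot: [0.516, 0.857, 0.0, 0.0]
ft_force: [0.2, -0.3, 0.6]
grip_width: 0.0582
```

Call:
{"api": "arm_command", "payload": {"targets": [[0,0,0,0,8.7],[0,0,0,0,8.7],[0,0,-2,0,8.7],[0,0,-5,0,8.7],[0,0,-9,0,8.7]]}}

```text
time: 6.8
position: [0.5022, 0.1744, 0.1707]
tool_rot: [0.516, 0.857, -0.001, -0.001]
ft_force: [-0.4, -0.4, -0.4]
grip_width: 0.0872
```

Call:
{"api": "arm_command", "payload": {"targets": [[-3,0,-3,0,8.7],[-8,0,-5,0,8.7],[-13,0,-5,0,8.7],[-18,0,-5,0,8.7],[-18,0,-5,0,8.7]]}}

```text
time: 7.42
position: [0.5892, 0.0121, 0.2206]
tool_rot: [0.518, 0.856, 0.0, 0.001]
ft_force: [-0.3, -0.1, -0.1]
grip_width: 0.0872
```

```bash
python3 goal.py 0 8 80.5; python3 bar.py
python3 - <<'E'
from h import *
p,d=robot.camera("scene");cv2.imwrite("pics/s3.png",p[:,:,::-1])
p,d=robot.camera("top");cv2.imwrite("pics/t3.png",p[:,:,::-1])
E
```

```text
t 7.425 tcp [0.5892 0.0121 0.2206] box 0.6 -175.7 F [-0.3 -0.1 -0.1] w 0.08722585803672225
shift tool cm [18.4  -0.16 13.97] spin -0.004 q6 -0.6507638452522131 boxY in tool [ 1.    -0.004 -0.002] tool z [ 0.002 -0.001 -1.   ]
scene 220
[ -9.6 -47.   69. ] [12.8 97.3 75.4]
-50 57 x 1.5 z 71.7
-30 71 x 2.0 z 71.8
-10 22 x 5.5 z 72.1
10 8 x 11.0 z 71.6
30 11 x 10.8 z 71.6
50 16 x 8.8 z 71.8
70 21 x 5.0 z 71.7
90 14 x 1.6 z 71.4
top 230
[-10.6 -43.5  65.1] [11.3 25.9 95.2]
-50 65 x -2.1 z 72.0
-30 118 x 0.5 z 72.1
-10 38 x -3.5 z 71.8
10 9 x -8.9 z 72.2
```

View pics/s3.png

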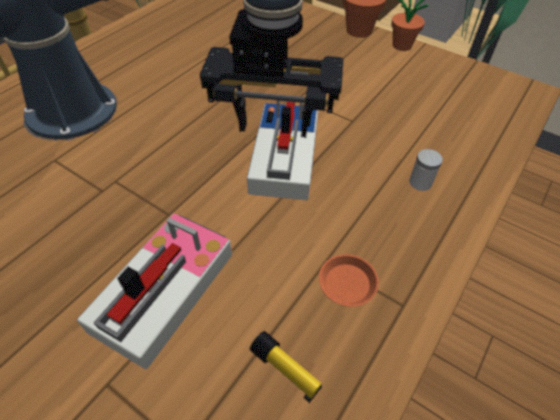

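View pics/t3.png

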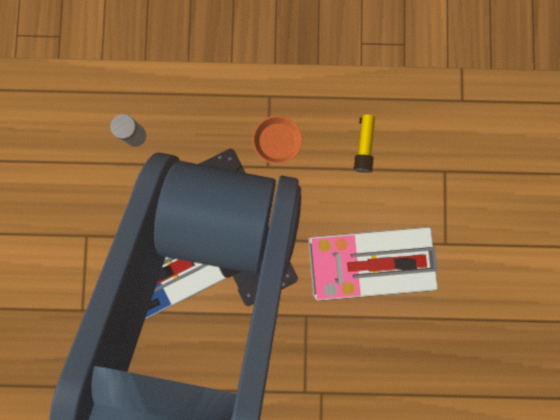

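The scene view shows the bolt forward, with its red nose in the staple at about (288,105) and the knob at (286,118). The coin bolt, at (132,283), and the saucer, at (349,280), are unmoved. The bar reads 71.4–72.2 mm all along, so it lies flat, and the gripper is clear.

```bash
python3 -c "
from rig import robot
print(robot.hand_in())"
```

```text
the job is handed in; nothing more can be done
None
```

The battery box is bolted shut, and I handed the job in at about 8 s on the robot's clock. I gripped the black knob, lifted the bolt about 13 mm while still behind the bump, slid it about 59 mm towards the lid, set it down and let go.

**Last checks:**
- **Lying flat:** the top of the bar measured 71.4 to 72.2 mm along its length, against 72 mm expected.
- **Position:** the heel end was at box y of about -43 mm by the top camera, which puts the knob at about 7 mm (best is 8). The scene camera read about 3 mm less, but that is still well inside the limits.
- **Nose:** red bar was seen up to y of about 97 mm, beyond the staple, which ends at 80 mm.
- **Side to side:** some sideways readings were as much as 11 mm off, with opposite signs in the two cameras. This happened where the knob or the arm hid part of the bar. At the unobstructed heel, the bar read within about 2 mm of the guide's middle line.
- **Everything else:** by eye in the pictures, the coin box's bolt and the saucer had not moved. The gripper was well clear and the force readings were near zero.

No check failed.

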